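# Draw the lane stop back with the hooked rod

### The job

The bottling line is stopped and its lane stop, a spring-loaded blade under the bar guard, has to be set open: take the hooked rod from its two rests, reach it in under the guard into the eye of the stop's draw bar, draw the bar gently back until the notch in its underside drops over the keeper plate, and ease off so that it stays there by itself. Unhook without letting the stop snap back, lay the rod back in its two rests as you found it and let go. Do not wrench the bar, do not touch it with the gripper, and leave the bottles and the other things where they are.

Things in the scene. Friction and masses are not known exactly. Their poses are not given: they have to be found in the camera images.
- rod: the hooked rod, about 220 g: black square handle 180 mm long, 24 x 24 mm, then a straight 8 mm steel rod bent 90 degrees at its end into a plain L hook. Origin: middle of the handle, on its axis; x along the rod to the hook leg (at x = 205 mm), which points to -z and ends 36 mm below the axis. Balances some 30 mm in front of the origin. Lies level at the start, hook leg down
- rod_tip (a point): lower, rounded end of the rod's hook leg (8 mm diameter): on the rod at x = 205, z = -36 mm
- rest: the rod's rest, fixed, left or right of the robot (a tray of caps on the other side): base plate 170 x 70 mm, two white U yokes at x = +60 and -60 mm, 12 mm thick, 34 mm wide inside, tops 84 mm high, in which the handle lies along x, hook to +x, its axis 70 mm over the table; its sides are free between the yokes. Origin on the table, middle of the plate
- lane: the lane unit, fixed. Origin on the table, straight below the eye while the stop is out (as at the start); x points away from the robot along the draw bar to the lane (a low conveyor at x = 230 to 330 mm, two more bottles standing in it), y along the lane, z up
- stop (a joint): how far the stop blade and its draw bar, which slide together, are drawn, m: 0 out in the lane (start), growing as they come back along the lane unit's -x; solid end stop at 0.066. A spring pushes them out with 3 N at 0, 8 N at 0.066
- guard (a point): middle of the front edge of the lane unit's guard (lane frame x = -90, z = 204 mm): level steel bars of 8 to 10 mm, underside 199 mm over the table, covering x = -90 to 360 and y = -130 to 130 mm, on a 16 mm round post at each corner. Front and sides are open below the bars
- bar: draw bar, steel, 16 x 16 mm. Origin in the centre of the eye at its near end, x as the lane unit's. At its far end (x = 160 mm, 105 mm high) a pin hinges it to the stop blade, so that its near end can be lifted or let down; by its own weight it lies on the keeper (see notch). A pulling hook rubs in the eye and can hold the bar up, so press it lightly down while drawing
- notch (a point): middle of the one notch (8 mm wide, 8 mm deep, square) in the bar's underside, 75 mm farther in than the eye. Below it stands the keeper, a fixed plate 4 mm thick across the bar, edge 95 mm high, on which the bar slides. It is adjustable: the notch comes over it after 44 to 56 mm of draw, different each time, with 2 mm play either way; feel the drop. Eased off there, the spring seats and holds it
- eye (a point): centre of the eye, a flat-lying ring of 8 mm round steel with an upright hole of 20 mm. In the lane unit's frame x = 0, z = 103 mm at the start; x grows more negative as the bar is drawn, and z falls by about 15 mm to 88 mm when the notch drops over the keeper
- bottle_a: loose bystander: closed black bottle with a gold-coloured cap, 58 mm diameter, 115 mm tall, origin at the centre of its foot; on the table under the guard, beside the draw bar, to the left
- bottle_b: loose bystander: closed black bottle with a gold-coloured cap, 58 mm diameter, 115 mm tall, origin at the centre of its foot; on the table under the guard, beside the draw bar, to the right
- bottle_e: loose bystander: closed black bottle with a gold-coloured cap, 58 mm diameter, 115 mm tall, origin at the centre of its foot; on the table far to the left
- cap: loose bystander: gold-coloured cap, 38 mm diameter, 22 mm high, on the table in front of the guard; origin at the centre of its underside
- spanner: loose bystander: steel spanner 160 mm long lying far to the right
There are look-alikes about, which are no part of the job. Leave any orange or pink look-alike of the rest alone.

How it is judged:
By the outcome, as a careful person would: the job done as asked, in the order asked, and still so for the second after the job is handed in, with the robot touching nothing.
It also fails if it takes over 72 s, if anything falls off the work surface, if the arm or the gripper's body presses on something with over 40 N, if the wrist force passes 120 N, or if a joint passes its speed limit or range.

### The arm

A 6-joint arm with a two-finger parallel gripper is mounted at the origin on the work surface. World frame = base frame: x ahead of the robot, y to its left, z up, the work surface at z = 0. Lengths are in m, angles in rad, forces in N, time in s.
With the tool pointing down it reaches from about 0.325 to 0.875 m from the base axis. Payload 4.4 kg.
Tool frame: the origin (TCP) lies at the very end of the fingers, on their centre line; the grasp point (between the pads) lies 19 mm behind it; z points along the fingers, y is the line along which they close (so a half turn about z gives the same grasp; the last joint's range is limited). The gripper opens to 85 mm and grips with 20 to 120 N. Pads are 22 mm wide; open, the fingers measure 114 mm over their backs; the gripper's body (76 mm by 85 mm) begins 54 mm behind the grasp point. The pads swing forward as they close: fully open they stand 13 mm farther back than shut.
Start: joints at [1.081, 0.207, 1.542, -0, 1.393, -0.15], TCP at [0.191, 0.542, 0.231] pointing down, gripper open.
Joint ranges: [-2.73, 2.73], [-0.86, 2.22], [0.23, 2.46], [-1.11, 4.25], [0.08, 2.63], [-2.82, 2.82]. Speed limits (rad/s): [2.79, 2.79, 3.14, 3.14, 3.14, 3.14].

### API

Orientations are given as a unit quaternion [w, x, y, z].
In Python, from plant import robot gives the robot as it stands.
- The arm moves only by the tool jog_arm, never from a script. Its argument "plan" is text: rows parted by semicolons, each of 5 numbers parted by spaces: the shift along the tool's x, y, z in m, then the turn about the tool's z in rad, then the finger opening in m, from 0 to 0.0854. A call has 1 to 12 rows; each row shifts and turns the commanded pose from where the row before left it, along the tool's axes as they then stand; what a row does not reach is not made up. A row lasts 1/8 s, in which the tool goes at most 62.5 mm and 10.7 degrees, less where a joint would pass 70% of its speed; a pose out of reach is approached as far as the arm can. A call is refused whole if a number of a shift passes 0.0625 or a number of a turn 0.188, either way. A call with a gripper value outside its range is refused whole. The fingers move at their own pace and stop on an object; the grip force is fixed at half the most. Time passes only in rows, so rows that do not move let the fingers close. It gives the time, the measured TCP pose, the force, the opening and the grip force at its end, in the units of the state.
- robot.observe(): the state, without advancing time (a new reading comes with each control period).
- robot.read_camera(name): name is "side" or "top" or "wrist"; returns a dict with "pixels" (480x640x3 uint8, red, green, blue), "range_z" (480x640 float32, m along the optical axis (not along the pixel's ray), 0 where there is no reading), "fx", "fy", "cx", "cy" (pixels), "view" (4x4, takes a point from world to camera coordinates); the wrist camera has in their place "hand_eye" (4x4, takes a point from camera to tool coordinates, whose origin is the TCP and whose axes are the flange's). Camera axes: x right, y up, looking along -z (the intrinsics and any distortion apply to the point x, -y, -z); pixel columns grow to the right and rows downward; lengths in m; the calibration is good to about 2 mm. A picture is of the moment at which its call begins: read the wrist's pose just before it.
- robot.job_done(): hands the job in; it is judged then, once.
Trained networks look in a picture, given as the dict that the camera call returned (one of the last four; its "shot" number tells which), for a name from the list of things; names that differ only in an ending like _2 or _b are one class to them, and where a whole thing is asked for, a point or a joint stands for the part that bears it (a point fixed in the world has none). Each returns a list of dicts, best first, with "conf" (0 to 1); they miss things now and then, are a little off and sometimes report something else, mostly with a low value. They report only what shows in the picture. A call takes as long as a camera call. They do not tell look-alikes from the thing itself.
- robot.boxes_of(picture, query): "xyz" ([x, y, z] in m, in the coordinates of the camera as it stood for that picture, good to about 4 mm: the middle of the surface that is visible of it).
- robot.trace(picture, query): "mask" (480x640 bool, what is visible of it).
- robot.pinpoint(picture, query): "xyz" ([x, y, z] in m, in the coordinates of the camera as it stood for that picture, good to about 4 mm: a listed point, or the origin of a listed thing).
The state is a dict: "time_s": time; "joints": joint angles; "qvel": joint speeds; "joint_efforts": joint torques, N m; "position": TCP position; "tcp_rot": TCP orientation; "contact_force": force on the tool from outside, world axes, zero at the start; "torque": the same for the moment, N m; "width": finger opening in m; "grasp_force": force on a finger pad.
Only numpy, scipy, OpenCV 4.12 (cv2) and the standard library are available. Lean on these libraries where they do the work, as an engineer would, in place of code of your own. Each camera call takes 0.05 s, during which the arm holds its last target. There are 200 camera calls.

## Working session

There is one attempt and no reset: what is moved stays moved. The work goes in short steps, Python scripts to look and compute and a tool call to move; the robot and the scene stay as the last step left them, time stands still between calls to the robot, and variables do not carry over. Pictures are saved under pics/ and viewed, at most 10 in all, crops included, and the job is handed in when it is done.

Besides the shell and the picture viewer there is one more tool, called after "Call:" by a JSON object that holds its "api" and its "payload", one argument or row to a line. jog_arm: Moves the arm, as the interface text tells. Its arguments: {"type":"object","properties":{"plan":{"type":"string"}},"required":["plan"]}

```bash
mkdir -p pics; ls; cat > h.py <<'E'
import numpy as np, cv2
from plant import robot
from scipy.spatial.transform import Rotation as R
def tcp():
    s=robot.observe(); T=np.eye(4); q=s["tcp_rot"]
    T[:3,:3]=R.from_quat([q[1],q[2],q[3],q[0]]).as_matrix(); T[:3,3]=s["position"]; return T,s
def cam(n):
    T,s=tcp(); p=robot.read_camera(n)
    W=T@np.array(p["hand_eye"]) if n=="wrist" else np.linalg.inv(np.array(p["view"]))
    return p,W
def w(W,x): return (W@np.append(x,1))[:3]
def px(p,W,x):
    c=(np.linalg.inv(W)@np.append(x,1))[:3]
    return p["cx"]+p["fx"]*c[0]/-c[2], p["cy"]+p["fy"]*(-c[1])/-c[2]
def cloud(p,W,m=None):
    z=p["range_z"]; v,u=np.nonzero((z>0)&(m if m is not None else True)); d=z[v,u]
    P=np.c_[(u-p["cx"])/p["fx"]*d, -(v-p["cy"])/p["fy"]*d, -d]
    return P@W[:3,:3].T+W[:3,3],u,v
def save(p,n,crop=None,k=1):
    i=p["pixels"][...,::-1]
    if crop: a,b,c,d=crop; i=i[b:d,a:c]
    cv2.imwrite("pics/"+n,cv2.resize(i,None,fx=k,fy=k,interpolation=cv2.INTER_CUBIC))
E
python3 - <<'E'
from h import *
np.set_printoptions(precision=4,suppress=True)
print(tcp())
for n in ["top","side"]:
    p,W=cam(n); save(p,n+"1.png"); print(n,W[:3],[k for k in p],p.get("dist"))
    for q in ["rod","rod_tip","rest","lane","guard","bar","notch","eye","bottle_a","cap","spanner"]:
        for r in robot.pinpoint(p,q)[:5]:
            x=w(W,r["xyz"]); print(q,round(r["conf"],2),x,np.round(px(p,W,x)))
E
```

```text
pics
(array([[-0.9432,  0.3324, -0.0011,  0.1907],
       [ 0.3324,  0.9432, -0.002 ,  0.5416],
       [ 0.0003, -0.0023, -1.    ,  0.2301],
       [ 0.    ,  0.    ,  0.    ,  1.    ]]), {'time_s': 0.0, 'joints': array([ 1.0815,  0.2074,  1.543 , -0.    ,  1.3935, -0.1505]), 'qvel': array([-0.0003,  0.0001, -0.003 , -0.    ,  0.0022, -0.0002]), 'joint_efforts': array([ -0.0009, -38.3032, -29.1598,  -0.0003,   0.0105,   0.    ]), 'position': array([0.1907, 0.5416, 0.2301]), 'tcp_rot': array([-0.0004,  0.1686,  0.9857, -0.0011]), 'contact_force': array([ 0.0211, -0.6233, -0.5947]), 'torque': array([-0.0194,  0.0311, -0.009 ]), 'grasp_force': 0.0, 'width': 0.08517279989554236})
top [[ 0.0241  0.9876 -0.1553  0.3065]
 [-0.9997  0.0231 -0.008  -0.0134]
 [-0.0043  0.1555  0.9878  1.6153]] ['pixels', 'range_z', 'fx', 'fy', 'cx', 'cy', 'view', 'shot'] None
rod 0.68 [ 0.5277 -0.4911 -0.0003] [493. 253.]
rod 0.61 [ 0.4279 -0.3049  0.073 ] [435. 283.]
rod 0.18 [ 0.5824  0.4903 -0.001 ] [164. 227.]
rod_tip 0.8 [ 0.631  -0.3294  0.0359] [441. 215.]
rest 0.94 [ 0.4398 -0.3063  0.0039] [431. 281.]
[... 1139 characters left out ...]
77 -0.3214  0.0314] [384. 373.]
rest 0.96 [ 0.3032 -0.4648 -0.0051] [250. 475.]
rest 0.74 [ 0.4401 -0.3043 -0.0017] [301. 389.]
rest 0.65 [ 0.3056 -0.1308  0.0016] [234. 334.]
lane 0.94 [ 0.6862  0.0224 -0.0013] [367. 262.]
guard 0.59 [0.5966 0.0268 0.2044] [337. 213.]
bar 0.8 [0.6855 0.0234 0.1027] [370. 237.]
notch 0.8 [0.7572 0.0213 0.093 ] [396. 235.]
eye 0.41 [0.6635 0.1076 0.0011] [351. 240.]
bottle_a 0.94 [ 0.6991 -0.0586 -0.0018] [380. 285.]
bottle_a 0.78 [0.5776 0.4957 0.0026] [297. 159.]
bottle_a 0.72 [0.6602 0.1057 0.0012] [351. 241.]
bottle_a 0.3 [ 0.4394 -0.3049 -0.0013] [301. 389.]
cap 0.76 [ 0.4651 -0.0261 -0.0004] [291. 290.]
spanner 0.67 [ 0.5308 -0.4901 -0.0007] [362. 463.]
```

View pics/top1.png

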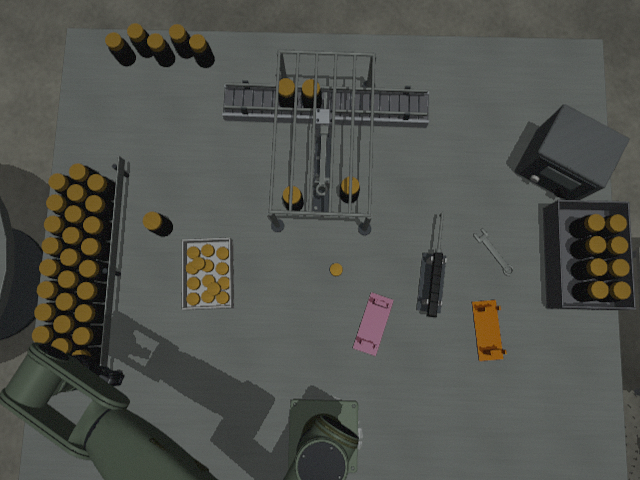

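View pics/side1.png

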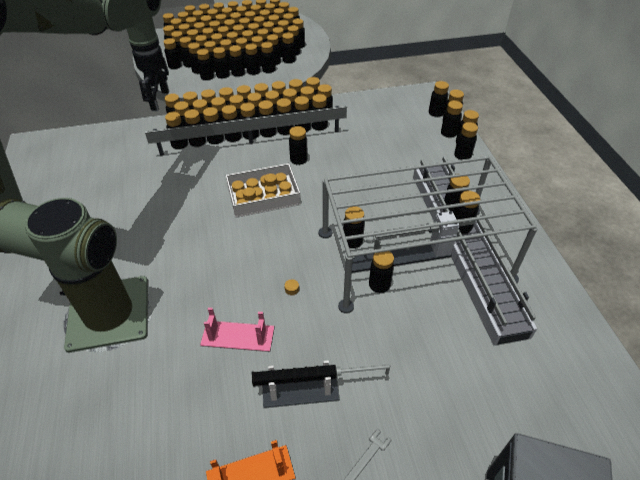

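Candidates for the rod/rest in top view: the dark rest with white yokes holding the black rod (433,283); the pink rest (373,323) and the orange one (488,330), both empty; the spanner at (493,252). The dark one at about (0.44,-0.305) fits the description. I'll move over it for a close check.

Call:
{"api": "jog_arm", "payload": {
  "plan": "-0.045 -0.042 -0.009 0 0.085; -0.045 -0.042 -0.009 0 0.085; -0.045 -0.042 -0.009 0 0.085; -0.045 -0.042 -0.009 0 0.085; -0.045 -0.042 -0.009 0 0.085; -0.045 -0.042 -0.009 0 0.085; -0.045 -0.042 -0.009 0 0.085; -0.045 -0.042 -0.009 0 0.085; -0.022 -0.053 0 -0.06 0.085; -0.022 -0.053 0 -0.06 0.085; -0.022 -0.053 0 -0.06 0.085; -0.022 -0.053 0 0 0.085"
}}

```text
time_s: 2.7
position: [0.452, -0.1228, 0.3037]
tcp_rot: [0.001, 0.079, 0.997, -0.0]
contact_force: [0.9, 0.5, -0.3]
width: 0.085
grasp_force: 0.0
```

Call:
{"api": "jog_arm", "payload": {
  "plan": "-0.012 -0.053 0 0 0.085; -0.012 -0.053 0 0 0.085; -0.012 -0.053 0 0 0.085; 0 0 0 0 0.085; 0 0 0 0 0.085"
}}

```text
time_s: 3.32
position: [0.4622, -0.2832, 0.303]
tcp_rot: [-0.0, 0.08, 0.997, 0.001]
contact_force: [0.2, -0.4, -0.8]
width: 0.0852
grasp_force: 0.0
```

```bash
python3 - <<'E'
from h import *
np.set_printoptions(precision=4,suppress=True)
T,s=tcp(); print(T[:3],s["joints"],s["time_s"])
p,W=cam("wrist"); save(p,"wr1.png"); print(np.array(p["hand_eye"]))
for q in ["rod","rod_tip","rest"]:
    for r in robot.pinpoint(p,q)[:3]:
        x=w(W,r["xyz"]); print(q,round(r["conf"],2),x,np.round(px(p,W,x)))
def axis(P):
    c=P.mean(0); u,sv,vt=np.linalg.svd(P-c,full_matrices=False); d=vt[0]*np.sign(vt[0,0]); return c,d,np.ptp((P-c)@d)
for n in ["wrist","top","side"]:
    if n!="wrist": p,W=cam(n)
    P,u,v=cloud(p,W)
    # handle: black top surface
    c=p["pixels"][v,u].astype(int)
    m=(P[:,2]>.074)&(P[:,2]<.1)&(abs(P[:,0]-.42)<.12)&(abs(P[:,1]+.305)<.05)&(c.max(1)<70)
    if m.sum()>30: print(n,"handle",m.sum(),*axis(P[m]), P[m][:,0].min(),P[m][:,0].max())
    m=(P[:,2]>.06)&(P[:,2]<.09)&(P[:,0]>.53)&(P[:,0]<.66)&(abs(P[:,1]+.32)<.03)
    if m.sum()>10: print(n,"steel",m.sum(),*axis(P[m]))
    m=(P[:,2]>.1)&(P[:,2]<.125)&(P[:,0]>.69)&(P[:,0]<.83)&(abs(P[:,1]-.02)<.016)
    if m.sum()>10: print(n,"bar",m.sum(),*axis(P[m]))
    m=(P[:,2]>.09)&(P[:,2]<.12)&(P[:,0]>.66)&(P[:,0]<.705)&(abs(P[:,1]-.02)<.02)
    if m.sum()>10: print(n,"eye",m.sum(),P[m].min(0),P[m].max(0))
    m=(P[:,2]>.195)&(P[:,2]<.225)&(P[:,0]>.57)&(P[:,0]<.615)&(abs(P[:,1]-.02)<.12)
    if m.sum()>10: print(n,"guardfront",m.sum(),P[m].mean(0),np.polyfit(P[m][:,1],P[m][:,0],1))
E
```

```text
[[-0.9873  0.1586 -0.0005  0.4622]
 [ 0.1586  0.9873  0.0011 -0.2832]
 [ 0.0006  0.001  -1.      0.303 ]] [-0.7097  0.0896  1.527   0.0005  1.526  -2.1213] 3.325
[[ 0.0006  0.9508  0.3098  0.0808]
 [ 1.     -0.0002 -0.0011 -0.0006]
 [-0.0009  0.3098 -0.9508 -0.1413]
 [ 0.      0.      0.      1.    ]]
rod 0.96 [ 0.4245 -0.3008  0.065 ] [295. 159.]
rod_tip 0.95 [ 0.6272 -0.3256  0.03  ] [307. 334.]
rest 0.89 [ 0.4355 -0.306  -0.0018] [296. 163.]
rest 0.66 [ 0.3046 -0.462  -0.0009] [119.  57.]
rest 0.64 [ 0.3129 -0.1374  0.0041] [446.   8.]
wrist handle 5604 [ 0.4175 -0.3018  0.0806] [ 0.9939 -0.1101 -0.0016] 0.18095864692057592 0.3341086359755484 0.5155190456006461
wrist steel 693 [ 0.5789 -0.3198  0.0718] [ 0.994  -0.1092 -0.0021] 0.10274980663833701
wrist guardfront 427 [ 0.5892 -0.0908  0.2058] [-0.0119  0.5881]
top handle 295 [ 0.4377 -0.3046  0.0827] [ 0.9953 -0.0961 -0.0092] 0.11695305650436909 0.3775396785893476 0.4953135556509588
top steel 81 [ 0.5926 -0.3218  0.0734] [ 0.9932 -0.116   0.0003] 0.08219919656467345
top bar 278 [0.7564 0.0193 0.1107] [ 0.9997 -0.0182  0.0153] 0.13935693371920743
top eye 97 [0.6683 0.004  0.0997] [0.7049 0.0382 0.1194]
top guardfront 422 [0.596  0.0204 0.2083] [0.013  0.5957]
side handle 953 [ 0.4248 -0.3053  0.0808] [ 0.994  -0.1092 -0.0001] 0.18017855936522365 0.3350710992687409 0.5159014423079411
side steel 183 [ 0.5822 -0.3223  0.0722] [ 0.9931 -0.1172 -0.0086] 0.10288862123774717
side bar 208 [0.7575 0.0125 0.1072] [ 1.     -0.0081  0.0027] 0.13916117387426075
side eye 67 [0.6667 0.0016 0.097 ] [0.7048 0.0357 0.1132]
side guardfront 358 [0.597  0.0038 0.2068] [0.0249 0.5969]
```

View pics/wr1.png

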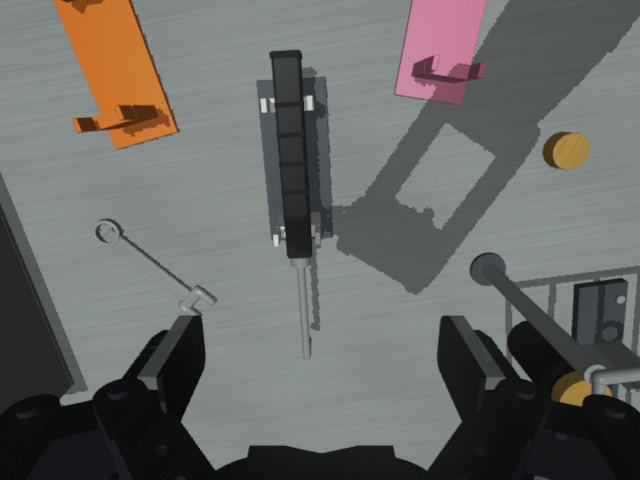

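Close view: the black handle lies on the dark plate with white yokes (pixel ~ (292,155)), hook end at (307,340); pink and orange rests are empty. Choice confirmed; descend.

Call:
{"api": "jog_arm", "payload": {
  "plan": "0.0034 -0.024 0 0 0.085; 0 0 0.04 -0.05 0.085; 0 0 0.05 0 0.085; 0 0 0.05 0 0.085; 0 0 0.04 0 0.085; 0 0 0.03 0 0.085; 0 0 0.02 0 0.085; 0 0 0.015 0 0.085; 0 0 0.008 0 0.085; 0 0 0 0 0.085; 0 0 0 0 0.085"
}}

```text
time_s: 5.0
position: [0.4559, -0.3073, 0.0512]
tcp_rot: [0.001, 0.054, 0.999, -0.001]
contact_force: [0.7, -0.7, -0.8]
width: 0.0852
grasp_force: 0.0
```

Call:
{"api": "jog_arm", "payload": {
  "plan": "0 0 0 0 0.04; 0 0 0 0 0.03; 0 0 0 0 0.02; 0 0 0 0 0.015; 0 0 0 0 0.015; 0 0 0 0 0.015; 0 0 0 0 0.015; 0 0 0 0 0.015; 0 0 0 0 0.015"
}}

```text
time_s: 6.12
position: [0.4555, -0.307, 0.0506]
tcp_rot: [0.0, 0.054, 0.999, -0.0]
contact_force: [0.3, 0.3, 4.9]
width: 0.0234
grasp_force: 59.7
```

```bash
python3 - <<'E'
from h import *
np.set_printoptions(precision=4,suppress=True)
T,s=tcp(); print(T[:3],s["contact_force"],s["torque"],s["width"],s["grasp_force"])
p,W=cam("side"); save(p,"s2.png",(200,330,420,430),3)
E
```

```text
[[-0.9941  0.1086  0.0005  0.4555]
 [ 0.1086  0.9941 -0.0005 -0.307 ]
 [-0.0006 -0.0004 -1.      0.0506]] [0.3435 0.2701 4.896 ] [ 0.0243 -0.0202  0.0189] 0.023408098396381246 59.731791615486145
```

Call:
{"api": "jog_arm", "payload": {
  "plan": "0 0 -0.005 0 0.015; 0 0 -0.01 0 0.015; 0 0 -0.02 0 0.015; 0 0 -0.02 0 0.015; 0 0 -0.02 0 0.015; 0 0 -0.01 0 0.015; 0 0 -0.005 0 0.015; 0 0 0 0 0.015; 0 0 0 0 0.015"
}}

```text
time_s: 7.3
position: [0.4547, -0.3062, 0.1393]
tcp_rot: [-0.001, 0.054, 0.999, 0.001]
contact_force: [0.2, 0.4, -2.4]
width: 0.0229
grasp_force: 59.1
```

```bash
cat > tip.py <<'E'
from h import *
np.set_printoptions(precision=4,suppress=True)
def tips():
    T,s=tcp(); print("tcp",T[:3,3],"yaw",np.arctan2(-T[1,0],-T[0,0]),"F",s["contact_force"],"M",s["torque"],s["width"],s["grasp_force"],s["time_s"])
    Ti=np.linalg.inv(T)
    for n in ["wrist","side","top"]:
        p,W=cam(n)
        for q in ["rod_tip","rod","eye","bar"]:
            for r in robot.pinpoint(p,q)[:2]:
                x=w(W,r["xyz"]); 
                if r["conf"]>.4: print(n,q,round(r["conf"],2),x,"tool",w(Ti,x))
        P,u,v=cloud(p,W); Q=P@Ti[:3,:3].T+Ti[:3,3]
        m=(Q[:,0]<-.08)&(Q[:,0]>-.16)&(abs(Q[:,1])<.02)&(abs(Q[:,2]+.019)<.03)
        if m.sum()>20:
            f=np.polyfit(Q[m][:,0],Q[m][:,1],1); g=np.polyfit(Q[m][:,0],Q[m][:,2],1)
            print(n,"steel",m.sum(),"y:",f,"z(top):",g, "min x",Q[(abs(Q[:,1])<.02)&(abs(Q[:,2]+.019)<.02)][:,0].min())
    return p,W
E
python3 -c "
from tip import *
tips()"
```

```text
tcp [ 0.4547 -0.3062  0.1393] yaw -0.1088367821254041 F [ 0.2247  0.3868 -2.3529] M [ 0.0194  0.0008 -0.0531] 0.022864265615408115 59.124956130981445 7.3
wrist rod 0.86 [ 0.427  -0.3021  0.1545] tool [ 0.028   0.0011 -0.0152]
side rod_tip 0.7 [ 0.6307 -0.3214  0.1217] tool [-0.1767  0.0041  0.0173]
side rod 0.68 [ 0.4196 -0.3017  0.1564] tool [ 0.0354  0.0007 -0.0171]
side eye 0.81 [0.6854 0.0191 0.1021] tool [-0.1941  0.3484  0.0373]
side eye 0.55 [0.5808 0.4933 0.0007] tool [-0.0387  0.8084  0.1395]
side bar 0.69 [0.6856 0.0232 0.1039] tool [-0.1938  0.3526  0.0355]
side bar 0.45 [ 0.6853  0.0178 -0.0006] tool [-0.1943  0.347   0.14  ]
side steel 155 y: [ 0.0004 -0.0026] z(top): [ 0.0012 -0.0218] min x -0.18109206205190304
top rod_tip 0.58 [ 0.6291 -0.328   0.1267] tool [-0.1758 -0.0027  0.0124]
top rod 0.66 [ 0.4253 -0.306   0.1648] tool [ 0.0293 -0.0029 -0.0254]
top eye 0.6 [0.6826 0.0161 0.1032] tool [-0.1916  0.3451  0.0362]
top bar 0.68 [0.6831 0.023  0.0997] tool [-0.1914  0.352   0.0398]
top steel 88 y: [ 0.0002 -0.0011] z(top): [ 0.002  -0.0241] min x -0.18058390303819943
```

Call:
{"api": "jog_arm", "payload": {
  "plan": "0.02 0 -0.005 0 0.015; 0.04 0 0 0 0.015; 0.04 0.01 0 0 0.015; 0.02 0.03 0 0 0.015; 0 0.045 0 0 0.015; 0 0.045 0 0 0.015; 0 0.045 0 0 0.015; 0 0.045 0 0 0.015; 0 0.045 0 0 0.015; 0 0.035 0 0 0.015; 0 0.017 0 -0.047 0.015; 0 0 0 -0.047 0.015"
}}

```text
time_s: 9.55
position: [0.3704, 0.0227, 0.1455]
tcp_rot: [0.0, 0.005, 1.0, 0.0]
contact_force: [0.1, 0.2, -2.0]
width: 0.023
grasp_force: 59.4
```

```bash
python3 -c "
from tip import *
p,W=tips()
T,s=tcp();Ti=np.linalg.inv(T)
p,W=cam('wrist'); save(p,'w3.png')
for q in ['lane','guard','notch','bottle_a','cap']:
    for r in robot.pinpoint(p,q)[:2]:
        print(q,round(r['conf'],2),w(W,r['xyz']))
"
```

```text
tcp [0.3704 0.0227 0.1455] yaw -0.01037592801318316 F [ 0.0684  0.1677 -2.0177] M [-0.0445  0.0036  0.0016] 0.023047337803112834 59.375454783439636 9.55
wrist rod 0.59 [0.342  0.0234 0.1589] tool [ 0.0284  0.0004 -0.0134]
side rod_tip 0.68 [0.5448 0.0206 0.1311] tool [-0.1744 -0.0003  0.0145]
side rod 0.92 [0.3359 0.0211 0.1621] tool [ 0.0345 -0.002  -0.0167]
side rod 0.54 [0.6869 0.0224 0.1021] tool [-0.3165  0.003   0.0436]
side eye 0.83 [0.6856 0.0193 0.1006] tool [-0.3151 -0.0001  0.0451]
side bar 0.84 [0.6866 0.0216 0.1031] tool [-0.3161  0.0022  0.0426]
side steel 107 y: [ 0.0093 -0.0042] z(top): [-0.0052 -0.0218] min x -0.6021890716922516
top rod 0.57 [0.3397 0.0219 0.1677] tool [ 0.0307 -0.0011 -0.0222]
top rod 0.45 [ 0.5261 -0.4911 -0.0061] tool [-0.1609 -0.5122  0.1516]
top eye 0.62 [0.6815 0.0167 0.1045] tool [-0.3111 -0.0028  0.0412]
top bar 0.64 [0.6854 0.0215 0.1016] tool [-0.3149  0.0021  0.0441]
top steel 88 y: [ 0.0046 -0.0026] z(top): [-0.0089 -0.0243] min x -0.6000491621723258
lane 0.3 [0.3382 0.0214 0.1601]
```

Call:
{"api": "jog_arm", "payload": {
  "plan": "-0.015 0 0 0 0.015; -0.025 0 0 0 0.015; -0.03 0 0 0 0.015; -0.03 0 0 0 0.015; -0.02 0 0 0 0.015; -0.01 0 0 0 0.015; -0.0085 0 0 0 0.015; 0 0 0 0 0.015; 0 0 0 0 0.015"
}}

```text
time_s: 11.72
position: [0.5082, 0.0195, 0.1451]
tcp_rot: [-0.0, 0.007, 1.0, 0.0]
contact_force: [0.1, -0.3, -2.1]
width: 0.0233
grasp_force: 59.3
```

```bash
python3 -c "
from tip import *
p,W=tips(); save(p,'t4.png',(280,150,360,230),6)
p,W=cam('side'); save(p,'s4.png',(300,180,460,300),5)
import cv2
a=cv2.imread('pics/t4.png');b=cv2.resize(cv2.imread('pics/s4.png'),(480,360))
cv2.imwrite('pics/c4.png',np.hstack([cv2.resize(a,(310,310)),cv2.resize(b,(480,310))]))
"
```

```text
tcp [0.5082 0.0195 0.1451] yaw -0.014683167058898897 F [ 0.1319 -0.335  -2.0893] M [-0.0189  0.0259  0.0148] 0.023296751165877115 59.33930218219757 11.725
wrist rod 0.93 [0.4817 0.0213 0.1626] tool [ 0.0265  0.0014 -0.0174]
side rod_tip 0.59 [0.6841 0.0182 0.1298] tool [-0.1758  0.0013  0.0152]
side rod 0.7 [0.4757 0.0222 0.1598] tool [ 0.0326  0.0023 -0.0147]
side eye 0.72 [0.6865 0.0191 0.1009] tool [-0.1783  0.0023  0.0441]
side bar 0.66 [0.6856 0.0226 0.1039] tool [-0.1773  0.0057  0.0411]
side steel 87 y: [ 0.0057 -0.0028] z(top): [ 0.0084 -0.0205] min x -0.456847584103936
top rod 0.6 [0.4802 0.0155 0.1668] tool [ 0.028  -0.0044 -0.0217]
top eye 0.69 [0.6805 0.02   0.1037] tool [-0.1723  0.003   0.0413]
top bar 0.67 [0.6854 0.0253 0.1026] tool [-0.1771  0.0084  0.0424]
top steel 63 y: [-0.0359 -0.0062] z(top): [ 0.0154 -0.0215] min x -0.17893188974804075
```

View pics/c4.png

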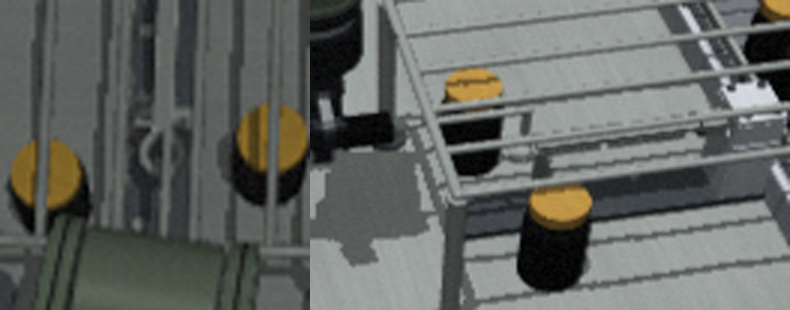

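```bash
python3 -c "
from tip import *
for n in ['top','side']:
    p,W=cam(n); P,u,v=cloud(p,W)
    a=(abs(P[:,1]-.02)<.04)
    m=a&(P[:,0]>.61)&(P[:,0]<.70)&(P[:,2]>.145)&(P[:,2]<.185)
    print(n,'rod',m.sum(),P[m].mean(0),np.ptp(P[m],0), P[m][:,0].max(), np.polyfit(P[m][:,0]-.685,P[m][:,1],1))
    m=a&(P[:,0]>.655)&(P[:,0]<.71)&(P[:,2]>.093)&(P[:,2]<.118)
    Q=P[m]; print('ring',m.sum(),Q.min(0),Q.max(0)); 
    if n=='top': print(Q[np.argsort(Q[:,0])])
    m=a&(P[:,0]>.71)&(P[:,0]<.82)&(P[:,2]>.1)&(P[:,2]<.118); print('bar y at eye',np.polyfit(P[m][:,0]-.685,P[m][:,1],1),np.percentile(P[m][:,1],[2,50,98]))
    if n=='top': 
        i=p['pixels'][160:220,295:350,::-1]; cv2.imwrite('pics/t5.png',cv2.resize(i,None,fx=10,fy=10,interpolation=cv2.INTER_LINEAR))
"
```

```text
top rod 83 [0.6476 0.0158 0.1686] [0.0757 0.008  0.0141] 0.6863092214433427 [-0.0087  0.0155]
ring 99 [0.6677 0.0019 0.0938] [0.7096 0.0418 0.1174]
[[0.6677 0.0263 0.1094]
 [0.668  0.0235 0.1087]
 [0.6693 0.0293 0.1025]
 [0.6694 0.0123 0.1039]
 [0.6703 0.0122 0.1122]
 [0.6705 0.0292 0.1098]
 [0.6709 0.0095 0.11  ]
 [0.671  0.0264 0.108 ]
 [0.6714 0.0236 0.1067]
 [0.6722 0.0322 0.1024]
 [0.6733 0.0292 0.1102]
 [0.6734 0.0321 0.1093]
 [0.6737 0.0349 0.1077]
 [0.6739 0.0124 0.1092]
 [0.674  0.0096 0.109 ]
 [0.675  0.0266 0.1033]
 [0.6752 0.0068 0.1044]
 [0.6755 0.0238 0.1015]
 [0.6764 0.035  0.1087]
 [0.677  0.0068 0.1087]
 [0.6773 0.0097 0.1072]
 [0.6777 0.0323 0.1037]
 [0.6779 0.0295 0.103 ]
 [0.678  0.0293 0.1142]
 [0.6781 0.0125 0.1037]
 [0.6791 0.035  0.1096]
 [0.6795 0.004  0.1107]
 [0.6796 0.0097 0.1096]
 [0.6802 0.0069 0.1077]
 [0.6803 0.0324 0.1047]
 [0.6818 0.0379 0.1098]
 [0.6824 0.0352 0.1077]
 [0.6831 0.0324 0.1051]
 [0.6835 0.0098 0.1058]
 [0.6839 0.007  0.1042]
 [0.6841 0.0042 0.1038]
 [0.6848 0.0042 0.1125]
 [0.6855 0.0381 0.1068]
 [0.686  0.0353 0.1051]
 [0.686  0.0099 
[... 985 characters left out ...]
.1105]
 [0.7055 0.0332 0.0973]
 [0.7063 0.0076 0.0966]
 [0.7064 0.0362 0.0938]
 [0.7073 0.0273 0.1132]
 [0.7076 0.0216 0.1126]
 [0.7077 0.0188 0.1125]
 [0.7081 0.039  0.0981]
 [0.7083 0.0418 0.097 ]
 [0.7084 0.002  0.1002]
 [0.7084 0.0161 0.1098]
 [0.7084 0.0245 0.1091]
 [0.7084 0.0304 0.0975]
 [0.7086 0.0132 0.1094]
 [0.7087 0.0362 0.0961]
 [0.7089 0.0077 0.0979]
 [0.7092 0.0334 0.0946]
 [0.7094 0.0049 0.0962]
 [0.7096 0.016  0.1164]]
bar y at eye [-0.0184  0.0208] [0.0118 0.0192 0.0275]
side rod 113 [0.6526 0.0139 0.1646] [0.0777 0.0125 0.0244] 0.6881538832027024 [-0.0375  0.0127]
ring 81 [ 0.6665 -0.0031  0.0939] [0.7092 0.0371 0.1112]
bar y at eye [-0.0192  0.014 ] [0.0085 0.0125 0.0171]
```

View pics/t5.png

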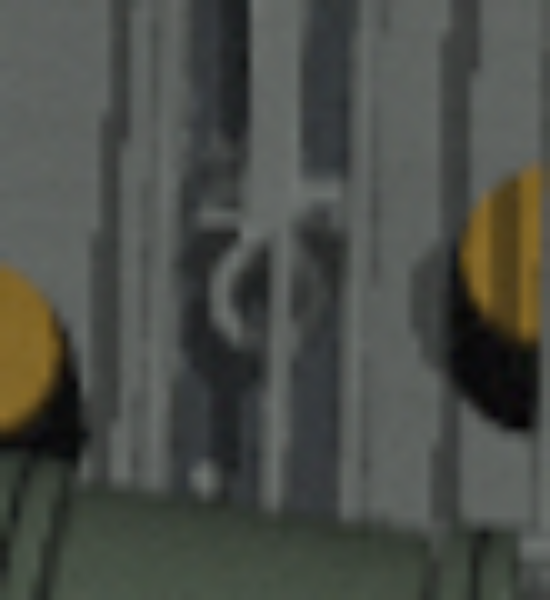

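Top view: the rod (pixel column ~275 in the crop) runs about 5 mm right of the ring's centre (~255); I'll shift left by 4.5 mm, forward 1.5 mm, and lower the leg into the eye.

Call:
{"api": "jog_arm", "payload": {
  "plan": "-0.0015 0.0045 0 0 0.015; 0 0 0 0 0.015; 0 0 0.008 0 0.015; 0 0 0.008 0 0.015; 0 0 0.008 0 0.015; 0 0 0.008 0 0.015; 0 0 0.006 0 0.015; 0 0 0 0 0.015; 0 0 0 0 0.015"
}}

```text
time_s: 13.75
position: [0.5107, 0.0238, 0.1075]
tcp_rot: [0.0, 0.007, 1.0, -0.0]
contact_force: [0.6, 0.0, -2.2]
width: 0.0231
grasp_force: 59.4
```

```bash
python3 -c "
from tip import *
tips()
p,W=cam('side'); save(p,'s6.png',(320,190,430,270),7)"
```

```text
tcp [0.5107 0.0238 0.1075] yaw -0.014841442418116142 F [ 0.6183  0.0233 -2.1931] M [-0.0222 -0.021   0.0177] 0.023099760471429014 59.3503475189209 13.75
wrist rod 0.8 [0.4822 0.0254 0.1249] tool [ 0.0284  0.0011 -0.0174]
side rod_tip 0.68 [0.6858 0.0236 0.0902] tool [-0.1751  0.0024  0.0173]
side rod 0.63 [0.4804 0.0288 0.1248] tool [ 0.0303  0.0046 -0.0173]
side eye 0.58 [0.6866 0.0209 0.1012] tool [-0.176  -0.0003  0.0064]
side bar 0.59 [0.6845 0.0216 0.1027] tool [-0.1739  0.0003  0.0048]
side steel 87 y: [ 0.011  -0.0018] z(top): [-0.1053 -0.0327] min x -0.4733296695909913
top rod 0.74 [0.481  0.0215 0.1293] tool [ 0.0296 -0.0028 -0.0218]
top eye 0.79 [0.6793 0.0201 0.1082] tool [-0.1687 -0.0013 -0.0007]
top bar 0.59 [0.6826 0.0259 0.1023] tool [-0.1719  0.0046  0.0052]
top steel 62 y: [-0.003  -0.0017] z(top): [-0.2379 -0.0526] min x -0.46294163507118036
```

View pics/s6.png

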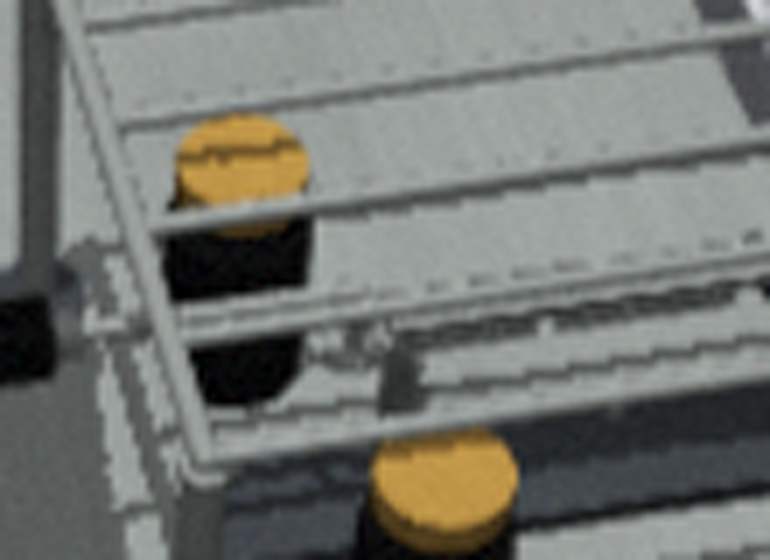

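The rod is over the ring (~(350,345) in the crop) and the force is unchanged at .091 tip height, so the leg is through the eye. Lower until the rod touches the ring.

Call:
{"api": "jog_arm", "payload": {
  "plan": "0 0 0.006 0 0.015; 0 0 0.006 0 0.015; 0 0 0 0 0.015; 0 0 0 0 0.015"
}}

```text
time_s: 15.05
position: [0.5103, 0.0238, 0.0951]
tcp_rot: [-0.0, 0.007, 1.0, 0.0]
contact_force: [0.0, 0.6, -2.2]
width: 0.0232
grasp_force: 59.4
```

Call:
{"api": "jog_arm", "payload": {
  "plan": "0 0 0.002 0 0.015; 0 0 0 0 0.015"
}}

```text
time_s: 15.3
position: [0.5104, 0.0239, 0.0932]
tcp_rot: [-0.0, 0.007, 1.0, 0.0]
contact_force: [0.4, -0.2, -2.4]
width: 0.0232
grasp_force: 59.4
```

Call:
{"api": "jog_arm", "payload": {
  "plan": "0 0 0.002 0 0.015; 0 0 0 0 0.015"
}}

```text
time_s: 15.55
position: [0.5106, 0.0239, 0.0913]
tcp_rot: [0.0, 0.007, 1.0, -0.0]
contact_force: [-0.1, -0.3, -1.2]
width: 0.0234
grasp_force: 59.4
```

Call:
{"api": "jog_arm", "payload": {
  "plan": "0.003 0 0.001 0 0.015; 0.003 0 0 0 0.015; 0.003 0 0 0 0.015; 0.003 0 0 0 0.015; 0 0 0 0 0.015"
}}

```text
time_s: 16.18
position: [0.4991, 0.0239, 0.0907]
tcp_rot: [0.001, 0.007, 1.0, -0.0]
contact_force: [3.6, -0.4, -1.2]
width: 0.0232
grasp_force: 59.4
```

Call:
{"api": "jog_arm", "payload": {
  "plan": "0.005 0 0 0 0.015; 0.005 0 0 0 0.015; 0.005 0 0 0 0.015; 0.005 0 0 0 0.015; 0 0 0 0 0.015"
}}

```text
time_s: 16.8
position: [0.4789, 0.0243, 0.0907]
tcp_rot: [0.001, 0.007, 1.0, -0.0]
contact_force: [4.5, -0.1, -0.3]
width: 0.023
grasp_force: 59.4
```

```bash
python3 -c "
from tip import *
tips()"
```

```text
tcp [0.4789 0.0243 0.0907] yaw -0.014927712448245301 F [ 4.4918 -0.0637 -0.3117] M [-0.0414 -0.8279  0.03  ] 0.023042446782994785 59.417216777801514 16.8
wrist rod 0.8 [0.451  0.0293 0.1076] tool [ 0.0279  0.0046 -0.017 ]
side rod_tip 0.94 [0.6553 0.0245 0.0777] tool [-0.1764  0.0028  0.0133]
side eye 0.62 [0.6629 0.0186 0.1006] tool [-0.1841 -0.0029 -0.0097]
side bar 0.85 [0.6632 0.0237 0.1043] tool [-0.1844  0.0022 -0.0133]
side steel 68 y: [ 0.0211 -0.0008] z(top): [-0.0177 -0.023 ] min x -0.5058923802257476
top rod 0.71 [0.4489 0.0199 0.1157] tool [ 0.0299 -0.0048 -0.0251]
top rod 0.54 [0.6785 0.0201 0.0013] tool [-0.1995 -0.0012  0.0896]
top eye 0.56 [0.6559 0.0202 0.1044] tool [-0.1771 -0.0014 -0.0134]
top bar 0.93 [0.6589 0.0245 0.102 ] tool [-0.18    0.0029 -0.0111]
top steel 61 y: [ 0.009  -0.0005] z(top): [ 0.0007 -0.023 ] min x -0.49375165675703153
```

Call:
{"api": "jog_arm", "payload": {
  "plan": "0.004 0 0.0005 0 0.015; 0.004 0 0.0005 0 0.015; 0.004 0 0 0 0.015; 0.002 0 0 0 0.015; 0 0 0 0 0.015"
}}

```text
time_s: 18.18
position: [0.466, 0.0244, 0.09]
tcp_rot: [0.002, 0.007, 1.0, -0.0]
contact_force: [6.6, -1.1, -0.9]
width: 0.0234
grasp_force: 59.5
```

Call:
{"api": "jog_arm", "payload": {
  "plan": "0.002 0 0 0 0.015; 0.001 0 0 0 0.015; 0 0 0 0 0.015"
}}

```text
time_s: 18.55
position: [0.4633, 0.0244, 0.0901]
tcp_rot: [0.002, 0.007, 1.0, -0.0]
contact_force: [7.7, 0.4, -1.5]
width: 0.023
grasp_force: 59.5
```

Call:
{"api": "jog_arm", "payload": {
  "plan": "0.001 0 0.0005 0 0.015; 0.001 0 0 0 0.015; 0 0 0 0 0.015"
}}

```text
time_s: 18.92
position: [0.4617, 0.0244, 0.0898]
tcp_rot: [0.003, 0.007, 1.0, -0.0]
contact_force: [7.6, -0.3, -1.9]
width: 0.0235
grasp_force: 59.5
```

Call:
{"api": "jog_arm", "payload": {
  "plan": "0 0 0.001 0 0.015; 0.001 0 0.0005 0 0.015; 0 0 0 0 0.015"
}}

```text
time_s: 19.3
position: [0.4617, 0.0244, 0.0888]
tcp_rot: [0.004, 0.007, 1.0, -0.0]
contact_force: [8.6, -1.3, 0.7]
width: 0.023
grasp_force: 59.7
```

```bash
python3 -c "
from tip import *
tips()"
```

```text
tcp [0.4617 0.0244 0.0888] yaw -0.014825078556503059 F [ 8.5742 -1.2704  0.7159] M [ 0.0015 -1.7701  0.0263] 0.02302727289887391 59.71273362636566 19.3
wrist rod 0.95 [0.4314 0.0258 0.1039] tool [ 0.0302  0.0009 -0.0153]
side rod_tip 0.82 [0.638  0.0264 0.076 ] tool [-0.1761  0.0047  0.0141]
side rod_tip 0.68 [0.6651 0.1098 0.0013] tool [-0.2014  0.0885  0.089 ]
side rod 0.9 [0.4291 0.0282 0.1039] tool [ 0.0325  0.0033 -0.0154]
side eye 0.53 [0.6457 0.022  0.1003] tool [-0.1841  0.0004 -0.0101]
side bar 0.63 [0.6475 0.0206 0.1034] tool [-0.1859 -0.0011 -0.0132]
side steel 82 y: [-0.013  -0.0044] z(top): [ 0.     -0.0219] min x -0.5222664936946558
top rod_tip 0.52 [0.5951 0.0241 0.2062] tool [-0.1343  0.0017 -0.1164]
top rod 0.66 [ 0.6964 -0.0567  0.0002] tool [-0.2352 -0.0775  0.0904]
top rod 0.5 [0.4295 0.0215 0.1112] tool [ 0.032  -0.0033 -0.0226]
top bar 0.76 [0.6414 0.025  0.1013] tool [-0.1797  0.0033 -0.0112]
top steel 67 y: [-0.0129 -0.0029] z(top): [ 0.015 -0.023] min x -0.5131364636573065
```

Call:
{"api": "jog_arm", "payload": {
  "plan": "0.001 0 0 0 0.015; 0.001 0 0 0 0.015; 0 0 0 0 0.015"
}}

```text
time_s: 20.42
position: [0.4599, 0.0244, 0.0889]
tcp_rot: [0.004, 0.007, 1.0, -0.0]
contact_force: [8.1, 0.4, -1.2]
width: 0.0236
grasp_force: 59.7
```

Call:
{"api": "jog_arm", "payload": {
  "plan": "0.001 0 0 0 0.015; 0.001 0 0 0 0.015; 0 0 0 0 0.015"
}}

```text
time_s: 20.8
position: [0.4579, 0.0244, 0.0889]
tcp_rot: [0.004, 0.007, 1.0, -0.0]
contact_force: [8.8, -1.0, -0.3]
width: 0.0231
grasp_force: 59.7
```

Call:
{"api": "jog_arm", "payload": {
  "plan": "0.001 0 0.0005 0 0.015; 0.001 0 0 0 0.015; 0 0 0 0 0.015"
}}

```text
time_s: 21.18
position: [0.4563, 0.0244, 0.0886]
tcp_rot: [0.004, 0.007, 1.0, -0.0]
contact_force: [10.1, -0.9, 0.4]
width: 0.0234
grasp_force: 59.7
```

Call:
{"api": "jog_arm", "payload": {
  "plan": "0.001 0 0.0005 0 0.015; 0.001 0 0 0 0.015; 0 0 0 0 0.015"
}}

```text
time_s: 21.55
position: [0.4546, 0.0244, 0.0882]
tcp_rot: [0.005, 0.007, 1.0, -0.0]
contact_force: [9.7, 0.7, 0.5]
width: 0.0232
grasp_force: 59.7
```

```bash
python3 -c "
from tip import *
tips()"
```

```text
tcp [0.4546 0.0244 0.0882] yaw -0.01483361672480628 F [9.7452 0.7308 0.4725] M [-0.0562 -1.9788  0.06  ] 0.023224474597894496 59.674174189567566 21.55
wrist rod 0.95 [0.4242 0.027  0.1054] tool [ 0.0303  0.0021 -0.0175]
side rod_tip 0.97 [0.6282 0.0264 0.0775] tool [-0.1734  0.0046  0.0124]
side rod_tip 0.67 [ 0.6972 -0.0562 -0.0044] tool [-0.2428 -0.077   0.095 ]
side rod 0.91 [0.4225 0.0268 0.1039] tool [ 0.032   0.0019 -0.0159]
side eye 0.52 [0.6378 0.0219 0.1011] tool [-0.1834  0.0001 -0.0112]
side bar 0.53 [0.6368 0.0229 0.1039] tool [-0.1823  0.0012 -0.0139]
side steel 92 y: [-0.0016 -0.003 ] z(top): [-0.0023 -0.0219] min x -0.5303063273474533
top rod 0.58 [0.4224 0.0188 0.109 ] tool [ 0.0319 -0.0061 -0.0211]
top eye 0.63 [0.6338 0.0196 0.1046] tool [-0.1794 -0.0022 -0.0147]
top bar 0.72 [0.6393 0.0226 0.0993] tool [-0.1848  0.0009 -0.0094]
top steel 75 y: [ 0.0024 -0.0008] z(top): [ 0.0339 -0.0197] min x -0.5190021294601481
```

Call:
{"api": "jog_arm", "payload": {
  "plan": "0.001 0 0 0 0.015; 0.001 0 0 0 0.015; 0 0 0 0 0.015"
}}

```text
time_s: 22.68
position: [0.4492, 0.0247, 0.0865]
tcp_rot: [0.001, 0.007, 1.0, -0.0]
contact_force: [7.5, 0.4, -3.0]
width: 0.0228
grasp_force: 59.3
```

Call:
{"api": "jog_arm", "payload": {
  "plan": "0.001 0 0 0 0.015; 0.001 0 0 0 0.015; 0 0 0 0 0.015"
}}

```text
time_s: 23.05
position: [0.4489, 0.0246, 0.087]
tcp_rot: [0.003, 0.007, 1.0, -0.0]
contact_force: [11.5, -0.8, -4.2]
width: 0.023
grasp_force: 59.2
```

The force and pose jumped: it has dropped. Ease forward a little and look.

Call:
{"api": "jog_arm", "payload": {
  "plan": "-0.001 0 0 0 0.015; -0.001 0 0 0 0.015; 0 0 0 0 0.015"
}}

```text
time_s: 23.42
position: [0.4491, 0.0247, 0.0864]
tcp_rot: [0.001, 0.007, 1.0, -0.0]
contact_force: [6.8, -0.5, -2.6]
width: 0.0234
grasp_force: 59.3
```

```bash
cat > bar.py <<'E'
from tip import *
def bars():
    for n in ['top','side']:
        p,W=cam(n); P,u,v=cloud(p,W)
        m=(abs(P[:,1]-.018)<.012)&(P[:,0]>.66)&(P[:,0]<.74)&(P[:,2]>.08)&(P[:,2]<.116)
        if m.sum()>10: print(n,'bar z at .66,.70,.74',m.sum(),np.polyval(np.polyfit(P[m][:,0],P[m][:,2],1),[.66,.7,.74]))
E
python3 -c "
from bar import *
tips(); bars()"
```

```text
tcp [0.4491 0.0247 0.0864] yaw -0.014891305177292275 F [ 6.8368 -0.5231 -2.6268] M [-0.0325 -1.0502 -0.0697] 0.023364568638526626 59.27804231643677 23.425
wrist rod 0.93 [0.4206 0.0264 0.1037] tool [ 0.0285  0.0012 -0.0174]
side rod_tip 0.79 [0.6245 0.024  0.068 ] tool [-0.1754  0.0019  0.0186]
side rod 0.48 [0.6313 0.0206 0.098 ] tool [-0.1822 -0.0014 -0.0114]
side eye 0.9 [0.6344 0.0203 0.0954] tool [-0.1853 -0.0017 -0.0087]
side bar 0.71 [0.6324 0.0242 0.1   ] tool [-0.1833  0.0022 -0.0133]
side steel 98 y: [ 0.0008 -0.0028] z(top): [ 0.0037 -0.0204] min x -0.5482948438528962
top rod 0.8 [0.4187 0.022  0.1093] tool [ 0.0303 -0.0032 -0.023 ]
top eye 0.81 [0.6278 0.0201 0.1002] tool [-0.1787 -0.002  -0.0136]
top bar 0.6 [0.6323 0.0249 0.0947] tool [-0.1831  0.0029 -0.0081]
top steel 78 y: [ 0.     -0.0013] z(top): [-0.017  -0.0251] min x -0.5496327313345317
top bar z at .66,.70,.74 160 [0.1072 0.1087 0.1103]
side bar z at .66,.70,.74 195 [0.1011 0.1016 0.102 ]
```

Call:
{"api": "jog_arm", "payload": {
  "plan": "0 0 0.0015 0 0.015; 0 0 0.0015 0 0.015; 0 0 0 0 0.015"
}}

```text
time_s: 24.65
position: [0.4491, 0.0247, 0.0833]
tcp_rot: [0.001, 0.007, 1.0, -0.0]
contact_force: [6.1, -1.5, -3.1]
width: 0.0232
grasp_force: 59.3
```

Call:
{"api": "jog_arm", "payload": {
  "plan": "0 0 0.0015 0 0.015; 0 0 0.0015 0 0.015; 0 0 0 0 0.015"
}}

```text
time_s: 25.02
position: [0.4492, 0.0247, 0.0804]
tcp_rot: [0.001, 0.007, 1.0, -0.0]
contact_force: [7.6, 0.1, -2.4]
width: 0.0233
grasp_force: 59.3
```

```bash
python3 -c "
from bar import *
tips(); bars()"
```

```text
tcp [0.4492 0.0247 0.0804] yaw -0.014957481497159633 F [ 7.5725  0.0789 -2.448 ] M [-0.0723 -1.1008 -0.0309] 0.02328922855558062 59.2804616689682 25.025
side rod_tip 0.72 [0.664  0.11   0.0008] tool [-0.2133  0.0885  0.0799]
side rod_tip 0.57 [0.6241 0.0268 0.0677] tool [-0.1748  0.0048  0.013 ]
side rod 0.76 [0.4167 0.0283 0.0957] tool [ 0.0325  0.0031 -0.0154]
side eye 0.9 [0.6321 0.022  0.0911] tool [-0.1829  0.0001 -0.0104]
side bar 0.8 [0.6344 0.0253 0.0925] tool [-0.1852  0.0034 -0.0118]
side steel 97 y: [ 0.0047 -0.0026] z(top): [ 0.0016 -0.0212] min x -0.5549435052362583
top rod_tip 0.46 [0.592  0.024  0.2051] tool [-0.143   0.0015 -0.1245]
top rod 0.65 [0.4212 0.0227 0.1047] tool [ 0.028  -0.0025 -0.0244]
top eye 0.69 [0.6268 0.0176 0.0945] tool [-0.1777 -0.0045 -0.0138]
top eye 0.67 [0.5949 0.0263 0.2057] tool [-0.1459  0.0038 -0.1251]
top bar 0.56 [0.6321 0.0228 0.0915] tool [-0.1829  0.0008 -0.0109]
top steel 80 y: [-0.0008 -0.0014] z(top): [ 0.0034 -0.0231] min x -0.553982392602689
top bar z at .66,.70,.74 163 [0.1026 0.1051 0.1075]
side bar z at .66,.70,.74 219 [0.0978 0.0997 0.1015]
```

Call:
{"api": "jog_arm", "payload": {
  "plan": "0 0 0.0015 0 0.015; 0 0 0.0015 0 0.015; 0 0 0 0 0.015"
}}

```text
time_s: 26.25
position: [0.4494, 0.0247, 0.0774]
tcp_rot: [0.001, 0.007, 1.0, -0.0]
contact_force: [7.0, -0.6, -4.0]
width: 0.0231
grasp_force: 59.3
```

Call:
{"api": "jog_arm", "payload": {
  "plan": "0 0 0.001 0 0.015; 0 0 0.001 0 0.015; 0 0 0 0 0.015"
}}

```text
time_s: 26.62
position: [0.4495, 0.0247, 0.0756]
tcp_rot: [0.001, 0.007, 1.0, -0.0]
contact_force: [7.2, -0.1, -2.2]
width: 0.0233
grasp_force: 59.3
```

Call:
{"api": "jog_arm", "payload": {
  "plan": "0 0 0.001 0 0.015; 0 0 0.001 0 0.015; 0 0 0 0 0.015"
}}

```text
time_s: 27.0
position: [0.4496, 0.0247, 0.0738]
tcp_rot: [0.001, 0.007, 1.0, -0.0]
contact_force: [6.1, 0.5, -0.3]
width: 0.0231
grasp_force: 59.5
```

```bash
python3 -c "
from bar import *
tips(); bars()"
```

```text
tcp [0.4496 0.0247 0.0738] yaw -0.014886145627270404 F [ 6.1093  0.4922 -0.3171] M [-0.0875 -1.2177 -0.0304] 0.023068224326229333 59.536181688308716 27.0
wrist rod_tip 0.44 [ 0.4643 -0.0238 -0.0005] tool [-0.0152 -0.0482  0.0743]
wrist rod 0.58 [0.4166 0.0249 0.0886] tool [ 0.033  -0.0003 -0.0149]
side rod_tip 0.85 [0.6268 0.0251 0.0579] tool [-0.1771  0.003   0.0163]
side rod 0.69 [0.4192 0.0281 0.0915] tool [ 0.0304  0.003  -0.0178]
side eye 0.79 [0.6315 0.0198 0.0845] tool [-0.1819 -0.0022 -0.0102]
side bar 0.65 [0.6323 0.0227 0.088 ] tool [-0.1827  0.0007 -0.0138]
side steel 95 y: [-0.0039 -0.0033] z(top): [ 0.0006 -0.0213] min x -0.5561359236918395
top rod 0.63 [0.4182 0.0221 0.0961] tool [ 0.0314 -0.003  -0.0224]
top eye 0.56 [0.6295 0.0207 0.0875] tool [-0.1799 -0.0012 -0.0132]
top bar 0.82 [0.633  0.0263 0.0866] tool [-0.1834  0.0044 -0.0124]
top steel 77 y: [-0.0025 -0.0015] z(top): [-0.0017 -0.024 ] min x -0.5560414997072529
top bar z at .66,.70,.74 163 [0.0977 0.1023 0.1069]
side bar z at .66,.70,.74 236 [0.0937 0.0973 0.1008]
```

Bar is fully down (eye z≈0.088). Ease off forward.

Call:
{"api": "jog_arm", "payload": {
  "plan": "-0.001 0 0.0003 0 0.015; -0.001 0 0 0 0.015; -0.001 0 0 0 0.015; 0 0 0 0 0.015"
}}

```text
time_s: 28.35
position: [0.451, 0.0248, 0.0727]
tcp_rot: [-0.0, 0.007, 1.0, 0.0]
contact_force: [2.4, -0.2, 0.7]
width: 0.0233
grasp_force: 59.8
```

Call:
{"api": "jog_arm", "payload": {
  "plan": "-0.001 0 0 0 0.015; -0.001 0 0 0 0.015; -0.001 0 0 0 0.015; 0 0 0 0 0.015"
}}

```text
time_s: 28.85
position: [0.4534, 0.0248, 0.0726]
tcp_rot: [-0.001, 0.007, 1.0, 0.0]
contact_force: [-1.6, 0.7, 2.5]
width: 0.023
grasp_force: 59.9
```

```bash
python3 -c "
from bar import *
tips(); bars()"
```

```text
tcp [0.4534 0.0248 0.0726] yaw -0.014706378789347269 F [-1.6342  0.7238  2.454 ] M [ 0.0086 -0.3315 -0.0218] 0.023039954298336537 59.921860098838806 28.85
wrist rod 0.71 [0.4268 0.0282 0.0875] tool [ 0.0267  0.003  -0.0148]
side rod_tip 0.57 [0.6312 0.0236 0.0594] tool [-0.1778  0.0014  0.0128]
side rod 0.95 [0.4214 0.0269 0.0866] tool [ 0.0321  0.0016 -0.0139]
side eye 0.75 [ 0.5317 -0.4895  0.0008] tool [-0.086  -0.5131  0.0716]
side eye 0.59 [0.6367 0.0208 0.0851] tool [-0.1833 -0.0014 -0.013 ]
side bar 0.94 [0.635  0.0246 0.0885] tool [-0.1815  0.0025 -0.0163]
side steel 93 y: [-0.0083 -0.0041] z(top): [ 0.0124 -0.0219] min x -0.5511834720274307
top rod_tip 0.69 [0.6307 0.0191 0.089 ] tool [-0.1773 -0.0031 -0.0168]
top rod 0.68 [0.6618 0.1051 0.0013] tool [-0.2073  0.0834  0.0708]
top rod 0.67 [0.4244 0.0245 0.0924] tool [ 0.0291 -0.0007 -0.0197]
top eye 0.81 [0.6313 0.0161 0.0879] tool [-0.178  -0.0061 -0.0157]
top bar 0.83 [0.6379 0.0255 0.0872] tool [-0.1844  0.0034 -0.015 ]
top steel 74 y: [-0.0053 -0.0018] z(top): [-0.0015 -0.0261] min x -0.5500240067975115
top bar z at .66,.70,.74 166 [0.0986 0.1023 0.1061]
side bar z at .66,.70,.74 238 [0.0941 0.0971 0.1001]
```

Call:
{"api": "jog_arm", "payload": {
  "plan": "-0.001 0 -0.001 0 0.015; -0.002 0 -0.001 0 0.015; -0.0015 0 -0.001 0 0.015; 0 0 0 0 0.015"
}}

```text
time_s: 30.2
position: [0.459, 0.0246, 0.0759]
tcp_rot: [-0.0, 0.007, 1.0, -0.0]
contact_force: [-0.1, -0.3, -1.8]
width: 0.0233
grasp_force: 59.5
```

Call:
{"api": "jog_arm", "payload": {
  "plan": "0 0 -0.002 0 0.015; 0 0 -0.002 0 0.015; 0 0 -0.002 0 0.015; 0 0 0 0 0.015"
}}

```text
time_s: 30.7
position: [0.4592, 0.0246, 0.0823]
tcp_rot: [0.0, 0.007, 1.0, -0.0]
contact_force: [1.1, -1.1, -2.0]
width: 0.0236
grasp_force: 59.5
```

```bash
python3 -c "
from bar import *
tips(); bars()"
```

```text
tcp [0.4592 0.0246 0.0823] yaw -0.014806024578584764 F [ 1.0772 -1.1216 -1.9852] M [ 0.0021 -0.0441  0.0613] 0.02360913818176828 59.450159668922424 30.7
wrist rod 0.98 [0.4277 0.0248 0.098 ] tool [ 0.0314 -0.0003 -0.0157]
side rod_tip 0.61 [0.6366 0.0254 0.0702] tool [-0.1774  0.0035  0.0122]
side rod 0.78 [0.4254 0.0266 0.0967] tool [ 0.0338  0.0015 -0.0144]
side eye 0.95 [0.6361 0.0208 0.0842] tool [-0.177  -0.0012 -0.0018]
side steel 88 y: [-0.0212 -0.0054] z(top): [-0.0148 -0.0233] min x -0.5446348978349907
top rod 0.5 [0.4309 0.0202 0.1022] tool [ 0.0282 -0.0048 -0.0199]
top eye 0.9 [0.6337 0.0208 0.0911] tool [-0.1745 -0.0012 -0.0087]
top bar 0.69 [ 0.4361 -0.3036  0.003 ] tool [ 0.0183 -0.3285  0.0793]
top bar 0.56 [0.6354 0.0227 0.0864] tool [-0.1762  0.0007 -0.004 ]
top steel 65 y: [-0.0103 -0.0025] z(top): [-0.0144 -0.0255] min x -0.5422505954297147
top bar z at .66,.70,.74 165 [0.0988 0.1023 0.1058]
side bar z at .66,.70,.74 232 [0.0941 0.0976 0.1012]
```

The bar holds by itself. Lift the hook straight out.

Call:
{"api": "jog_arm", "payload": {
  "plan": "0 0 -0.003 0 0.015; 0 0 -0.004 0 0.015; 0 0 -0.005 0 0.015; 0 0 -0.006 0 0.015; 0 0 -0.008 0 0.015; 0 0 -0.008 0 0.015; 0 0 -0.008 0 0.015; 0 0 -0.006 0 0.015; 0 0 -0.003 0 0.015; 0 0 0 0 0.015"
}}

```text
time_s: 32.8
position: [0.4591, 0.0246, 0.1332]
tcp_rot: [0.0, 0.007, 1.0, -0.0]
contact_force: [0.3, -0.1, -2.0]
width: 0.023
grasp_force: 59.4
```

```bash
python3 -c "
from bar import *
tips(); bars()"
```

```text
tcp [0.4591 0.0246 0.1332] yaw -0.014825524645102749 F [ 0.3087 -0.0889 -2.0307] M [ 0.0097  0.0374 -0.0157] 0.0230460686012915 59.44819986820221 32.8
wrist rod 0.74 [0.429  0.0272 0.1489] tool [ 0.0301  0.0021 -0.0157]
side rod_tip 0.68 [0.633  0.0269 0.1187] tool [-0.1739  0.0049  0.0146]
side rod 0.66 [0.426  0.0278 0.1499] tool [ 0.0331  0.0027 -0.0167]
side eye 0.71 [0.6344 0.0201 0.0859] tool [-0.1754 -0.0019  0.0474]
side bar 0.95 [0.6377 0.023  0.0856] tool [-0.1786  0.001   0.0476]
side steel 88 y: [-0.0263 -0.0061] z(top): [-0.0157 -0.0233] min x -0.5188603634901918
top rod_tip 0.71 [0.5928 0.0249 0.2058] tool [-0.1338  0.0022 -0.0726]
top rod_tip 0.53 [0.6385 0.0201 0.1148] tool [-0.1794 -0.0018  0.0185]
top rod 0.78 [0.4287 0.0217 0.1529] tool [ 0.0303 -0.0033 -0.0197]
top eye 0.65 [0.632  0.0201 0.0899] tool [-0.1729 -0.0019  0.0434]
top bar 0.55 [0.6332 0.0241 0.0888] tool [-0.1741  0.0021  0.0445]
top steel 67 y: [0.0118 0.0002] z(top): [ 0.012  -0.0214] min x -0.5189791394947172
top bar z at .66,.70,.74 165 [0.0997 0.1022 0.1048]
side bar z at .66,.70,.74 238 [0.0942 0.0971 0.1   ]
```

Call:
{"api": "jog_arm", "payload": {
  "plan": "0.015 0 -0.002 0 0.015; 0.03 0 -0.002 0 0.015; 0.03 0 -0.002 0 0.015; 0.014 0 -0.002 0 0.015; 0 0 -0.002 0.047 0.015; 0 -0.015 -0.002 0.047 0.015; 0 -0.04 0 0 0.015; 0 -0.045 0 0 0.015; 0 -0.045 0 0 0.015; 0 -0.045 0 0 0.015; 0 -0.045 0 0 0.015; 0 -0.045 0 0 0.015"
}}

```text
time_s: 35.15
position: [0.3392, -0.2532, 0.1451]
tcp_rot: [0.0, 0.055, 0.999, 0.0]
contact_force: [0.8, 0.5, -2.2]
width: 0.0232
grasp_force: 59.5
```

Call:
{"api": "jog_arm", "payload": {
  "plan": "0 -0.03 0 0 0.015; -0.02 -0.012 0 0 0.015; -0.035 0 0 0 0.015; -0.035 0 0 0 0.015; -0.02 0 0 0 0.015; -0.011 0 0 0 0.015; 0 0 0 0 0.015; 0 0 0 0 0.015"
}}

```text
time_s: 36.15
position: [0.4549, -0.3069, 0.1448]
tcp_rot: [-0.001, 0.055, 0.999, 0.0]
contact_force: [0.5, -0.5, -3.0]
width: 0.0234
grasp_force: 59.5
```

```bash
python3 -c "
from bar import *
tips(); bars()
T,s=tcp(); d=np.array([.4550,-.3066,.0506])-T[:3,3]; print('tool delta',T[:3,:3].T@d)
p,W=cam('wrist'); 
for r in robot.pinpoint(p,'rest')[:3]: print(r['conf'],w(W,r['xyz']))
"
```

```text
tcp [ 0.4549 -0.3069  0.1448] yaw -0.10906295143069904 F [ 0.5091 -0.462  -3.0178] M [ 0.0265 -0.0172  0.0429] 0.02340380817614242 59.53599393367767 36.15
wrist rod 0.85 [ 0.426  -0.3051  0.1601] tool [ 0.0289 -0.0013 -0.0153]
wrist bar 0.71 [ 0.5265 -0.4894  0.0019] tool [-0.0911 -0.1737  0.1427]
side rod_tip 0.74 [ 0.6291 -0.3222  0.1319] tool [-0.1748  0.0038  0.0127]
side rod 0.76 [ 0.4209 -0.3033  0.1602] tool [ 0.0342 -0.0001 -0.0154]
side eye 0.84 [0.6366 0.02   0.0845] tool [-0.145   0.3448  0.0603]
side eye 0.46 [0.5818 0.4947 0.0022] tool [-0.039   0.8107  0.1429]
side bar 0.63 [0.6347 0.0254 0.0896] tool [-0.1426  0.3499  0.0552]
side steel 157 y: [ 0.0021 -0.0024] z(top): [ 0.0041 -0.0222] min x -0.18090080169445016
top rod_tip 0.52 [ 0.6296 -0.328   0.1308] tool [-0.176  -0.002   0.0138]
top rod 0.61 [ 0.4228 -0.3073  0.1683] tool [ 0.0319 -0.0038 -0.0235]
top eye 0.93 [0.6339 0.0199 0.0894] tool [-0.1424  0.3444  0.0554]
top bar 0.76 [0.6338 0.0253 0.0852] tool [-0.1417  0.3497  0.0596]
top steel 89 y: [0.0105 0.0002] z(top): [ 0.0043 -0.0235] min x -0.18102335300299993
top bar z at .66,.70,.74 164 [0.0992 0.1024 0.1057]
side bar z at .66,.70,.74 233 [0.0947 0.0974 0.1002]
tool delta [0.0011 0.0006 0.0944]
0.76 [ 0.3006 -0.4652 -0.    ]
```

Call:
{"api": "jog_arm", "payload": {
  "plan": "0 0 0.012 0 0.015; 0 0 0.02 0 0.015; 0 0 0.02 0 0.015; 0 0 0.012 0 0.015; 0 0 0.01 0 0.015; 0 0 0.008 0 0.015; 0 0 0.006 0 0.015; 0 0 0.003 0 0.015; 0 0 0 0 0.015; 0 0 0 0 0.015"
}}

```text
time_s: 38.35
position: [0.4563, -0.3076, 0.0544]
tcp_rot: [0.0, 0.054, 0.999, -0.0]
contact_force: [0.4, -0.1, -2.5]
width: 0.0228
grasp_force: 59.5
```

Call:
{"api": "jog_arm", "payload": {
  "plan": "0 0 0.0015 0 0.015; 0 0 0.001 0 0.015; 0 0 0 0 0.015"
}}

```text
time_s: 38.72
position: [0.4559, -0.3073, 0.0514]
tcp_rot: [-0.0, 0.054, 0.999, 0.0]
contact_force: [0.6, 0.4, -2.0]
width: 0.0233
grasp_force: 59.5
```

Call:
{"api": "jog_arm", "payload": {
  "plan": "0 0 0.0005 0 0.015; 0 0 0.0005 0 0.015; 0 0 0 0 0.015"
}}

```text
time_s: 39.1
position: [0.4561, -0.3074, 0.0508]
tcp_rot: [-0.0, 0.054, 0.999, -0.0]
contact_force: [-0.3, 0.7, 0.3]
width: 0.0236
grasp_force: 59.9
```

Call:
{"api": "jog_arm", "payload": {
  "plan": "0 0 0.0005 0 0.015; 0 0 0 0 0.015; 0 0 0 0 0.015"
}}

```text
time_s: 39.48
position: [0.4561, -0.3074, 0.0506]
tcp_rot: [0.0, 0.054, 0.999, -0.0]
contact_force: [-2.2, 1.5, 5.7]
width: 0.023
grasp_force: 60.6
```

Seated; open and rise.

Call:
{"api": "jog_arm", "payload": {
  "plan": "0 0 0 0 0.03; 0 0 0 0 0.045; 0 0 0 0 0.06; 0 0 0 0 0.08; 0 0 0 0 0.085; 0 0 0 0 0.085; 0 0 0 0 0.085"
}}

```text
time_s: 40.35
position: [0.456, -0.3074, 0.05]
tcp_rot: [0.0, 0.054, 0.999, -0.0]
contact_force: [-0.3, -0.7, 0.4]
width: 0.0852
grasp_force: 0.0
```

Call:
{"api": "jog_arm", "payload": {
  "plan": "0 0 -0.01 0 0.085; 0 0 -0.02 0 0.085; 0 0 -0.04 0 0.085; 0 0 -0.05 0 0.085; 0 0 -0.05 0 0.085; 0 0 -0.05 0 0.085; 0 0 -0.03 0 0.085; 0 0 0 0 0.085; 0 0 0 0 0.085; 0 0 0 0 0.085"
}}

```text
time_s: 41.6
position: [0.4552, -0.3066, 0.2979]
tcp_rot: [-0.001, 0.054, 0.999, 0.001]
contact_force: [-0.2, 0.0, -0.2]
width: 0.085
grasp_force: 0.0
```

```bash
python3 - <<'E'
from bar import *
tips(); bars()
def axis(P):
    c=P.mean(0); vt=np.linalg.svd(P-c,full_matrices=False)[2]; d=vt[0]*np.sign(vt[0,0]); return c,d,np.ptp((P-c)@d)
for n in ["wrist","side"]:
    p,W=cam(n); P,u,v=cloud(p,W); c=p["pixels"][v,u].astype(int)
    m=(P[:,2]>.074)&(P[:,2]<.1)&(abs(P[:,0]-.42)<.12)&(abs(P[:,1]+.305)<.05)&(c.max(1)<70)
    print(n,axis(P[m]),P[m][:,0].min(),P[m][:,0].max())
save(p,"side9.png")
for q in ["bottle_a","cap","spanner"]:
    for r in robot.pinpoint(p,q)[:3]: print(q,round(r["conf"],2),w(W,r["xyz"]))
E
```

```text
tcp [ 0.4552 -0.3066  0.2979] yaw -0.10875467026269306 F [-0.1554  0.032  -0.223 ] M [-0.0391 -0.0093 -0.0448] 0.08496576170277197 0.0 41.6
wrist rod 0.87 [ 0.4235 -0.3058  0.0702] tool [ 0.0308 -0.0032  0.2278]
side rod_tip 0.9 [ 0.632  -0.3234  0.0337] tool [-0.1784  0.0019  0.2636]
side rod 0.95 [ 0.4241 -0.3047  0.067 ] tool [ 0.0304 -0.002   0.231 ]
side eye 0.67 [0.636  0.0193 0.0842] tool [-0.1451  0.3431  0.2141]
side bar 0.79 [0.6356 0.0233 0.0909] tool [-0.1443  0.347   0.2073]
top rod_tip 0.57 [ 0.6322 -0.331   0.0337] tool [-0.1795 -0.0056  0.2637]
top rod_tip 0.46 [0.7084 0.0204 0.0845] tool [-0.217   0.352   0.2136]
top rod 0.6 [ 0.4273 -0.3086  0.0751] tool [ 0.0268 -0.0055  0.2229]
top eye 0.75 [0.6334 0.0182 0.0882] tool [-0.1426  0.3418  0.2101]
top bar 0.73 [0.636  0.0222 0.085 ] tool [-0.1448  0.346   0.2133]
top bar z at .66,.70,.74 164 [0.0995 0.1024 0.1054]
side bar z at .66,.70,.74 236 [0.0949 0.0976 0.1004]
wrist (array([ 0.4178, -0.3035,  0.0807]), array([ 0.9941, -0.1086, -0.0011]), np.float64(0.18106946214665598)) 0.3344577910550311 0.516406114490082
side (array([ 0.4261, -0.307 ,  0.0808]), array([ 0.9938, -0.1114, -0.0036]), np.float64(0.18133830255496752)) 0.33597838730419866 0.516937381373526
bottle_a 0.86 [0.6629 0.1046 0.    ]
bottle_a 0.8 [ 0.6991 -0.0567 -0.0032]
cap 0.62 [ 0.4664 -0.0252  0.0016]
spanner 0.85 [ 0.5321 -0.4909 -0.0027]
```

View pics/side9.png

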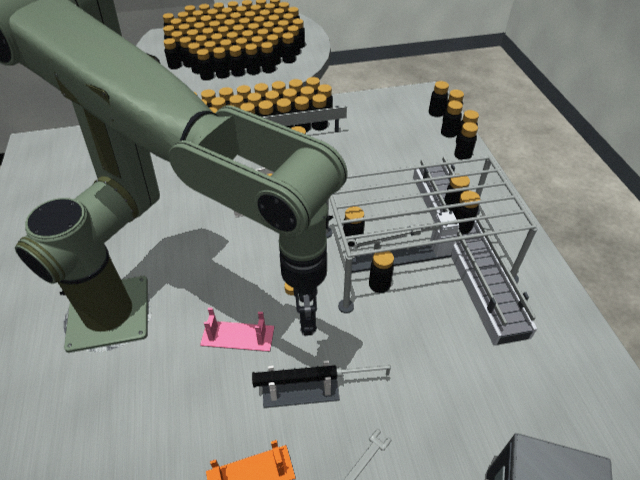

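The rod lies level in its rest ((295,378)), within 2 mm of where it was. The bar is latched at eye z≈0.088, and the bottles at (354,225) and (381,272), the cap and the spanner are all in place.

```bash
python3 -c "
from plant import robot
print(robot.job_done())"
```

```text
the job is handed in; nothing more can be done
None
```

The lane stop is latched open, the hooked rod is back in its rests within about 2 mm of where it lay, the bottles, cap and spanner I checked had not moved, and the job was handed in at about 42 s; no verdict was returned.

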